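Lock the micromanipulator foot with the quarter-turn T-key

TASK

Take the T-key out of its parking block, pass its T-head down through the slot in the micromanipulator's foot, push it down against the spring inside, turn it a quarter turn and let it rise so that it stays locked, upright and let go. The foot has play, so feel for the slot gently and never push the key hard against the mount (about 35 N is too much); leave the other things on the bench where they stand.

Things in the scene. Friction and masses are not known exactly. Their poses are not given: they have to be found in the camera images.
- key: Loose bare-metal T-key, about 80 g, upright; origin: centre of the T-head's underside, z up. T-head: bar 30 (key x) x 9 (y) x 8 mm high, sharp-edged. Then a round shank, 9 mm diameter, up to z = 38 mm, and a flat wing grip 34 mm (key x, parallel to the head) x 12 mm thick (y), from z = 38 to 72 mm. Same after a half turn.
- key_grip (a point): The point on the key to grip: on its axis, 58 mm above its underside. Grip across the 12 mm thickness (along key y).
- holder: Fixed grey parking block 64 x 50 x 30 mm (x, y, z), origin under its centre. The key stands in a close slot in it, about 1 to 1.5 mm clear of the T-head each way, long side along the block's x; its floor is 8 mm above the bench, 22 mm deep. Lift the key straight up by more than 25 mm to free it.
- mount: Fixed dark steel base, about 150 mm (x) by 190 mm (y); origin on the bench straight below slot_ref, z up. On it an aluminium foot plate 88 x 80 x 8 mm (top 45 mm above the bench) with a through slot 11.5 mm wide (mount x) by 38 mm long (mount y). On the foot, 90 to 150 mm from the slot towards mount -y, stands a column 140 mm tall.
- slot_ref (a point): Reference point level with the foot's top; axes of the mount (x across the slot, y along it). The slot is NOT here: the foot has play, and the slot's centre lies anywhere from 2 to 26 mm from this point towards mount +x (on it along y, but centre the head lengthways by feel too). The foot slides along x only under more than about 20 N. Touch down at about 10 mm/s or less.
- pad_rest (a point): Heights inside the slot, at mid-play (14 mm along mount +x from slot_ref): 12 mm below the foot's top the key's underside meets a sprung pad, which pushes up with 4 N at first and 0.8 N more per mm, and stops hard 25 mm below the foot's top.
- lock_level (a point): At mid-play, 16 mm below the foot's top: height of the key's underside when locked, T-head along mount x (a quarter turn either way from the slot), held up by the spring in a groove 7 mm wider than the head. The groove's ribs are 4 mm deep: to turn, hold the underside 21 to 24 mm below the foot's top (about 11 to 14 N).
- warmer: Bystander: fixed white block 64 x 70 x 33 mm with a steel top, without any hole; origin under its centre.
- dish: Bystander: loose clear culture dish, 58 mm across, 15 mm high; origin under its centre.
- objective: Bystander: loose aluminium microscope objective, 30 mm across, 42 mm high, standing; origin under its centre.
- vial: Bystander: loose amber bottle, 36 mm across, 70 mm high; origin under its centre.
- weight: Bystander: loose steel cylinder, 32 mm across, 30 mm high; origin under its centre.
Not all that is in view belongs to the job. Several things have the shape of the key; the one meant has the colours described above. What is shaped like the holder but red is not meant.

How it is judged:
On the way, in this order (a step that is already met when the one before it is completed fails the run):
1. the key is clear of its parking block, its underside more than 35 mm above the bench (height (world z) of key above 0.035 m and horizontal distance between key and holder above 0.06 m), for 0.1 s.
2. the T-head is down through the slot, along it, its underside more than 10 mm below the foot's top (z of key in the frame of slot_ref below -0.01 m and angle between the x axis of key and the y axis of mount, either way round below 0.3 rad and angle between key's own z axis and vertical below 0.2 rad and x of key in the frame of slot_ref between -0.004 and 0.032 m and y of key in the frame of slot_ref between -0.008 and 0.008 m), for 0.05 s.
At the end, for the whole second after the job is handed in: Key locked in the foot: T-head along mount x within 0.3 rad, its underside 13.5 to 18.5 mm below the foot's top (risen into the groove), -4 to 32 mm along mount x and within 8 mm along mount y of slot_ref, upright within 0.12 rad, at rest (z of key in the frame of slot_ref between -0.0185 and -0.0135 m and angle between the x axis of key and the x axis of mount, either way round below 0.3 rad and angle between key's own z axis and vertical below 0.12 rad and linear speed of key below 0.02 m/s and x of key in the frame of slot_ref between -0.004 and 0.032 m and y of key in the frame of slot_ref between -0.008 and 0.008 m); the robot touches nothing.
It fails at once if the key is pressed against the mount with more than 35 N (contact force between key and mount above 35 N).
It fails at once if a loose bystander is shifted by more than 20 mm (distance of any of dish, objective, vial, weight from where it was at the start of the episode above 0.02 m).
It also fails if it takes over 67 s, if anything falls off the work surface, if the arm or the gripper's body presses on something with over 40 N, if the wrist force passes 120 N, or if a joint passes its speed limit or range.

ROBOT

A 6-joint arm with a two-finger parallel gripper is mounted at the origin on the work surface. World frame = base frame: x ahead of the robot, y to its left, z up, the work surface at z = 0. Lengths are in m, angles in rad, forces in N, time in s.
With the tool pointing down it reaches from about 0.35 to 0.975 m from the base axis. Payload 4.9 kg.
Tool frame: the origin (TCP) lies on the centre line of the jaws, within the pads' length; the fingertips stand 14 mm ahead of it and the grasp point (between the pads) lies 5 mm behind it (manip.nose_length is the distance from the TCP to the fingertips, in m); z points along the fingers, y is the line along which they close (so a half turn about z gives the same grasp; the last joint's range is limited). The gripper opens to 85 mm and grips with 20 to 120 N. Pads are 22 mm wide; open, the fingers measure 114 mm over their backs; the gripper's body (76 mm by 85 mm) begins 54 mm behind the grasp point. The pads swing forward as they close: fully open they stand 13 mm farther back than shut.
Start: joints at [1, 0.053, 1.613, -0, 1.476, -0.119], TCP at [0.273, 0.562, 0.245] pointing down, gripper open.
Joint ranges: [-3.01, 3.01], [-1.01, 2.22], [0.06, 2.58], [-1.02, 4.17], [0.09, 2.62], [-3.14, 3.14]. Speed limits (rad/s): [2.57, 2.57, 3.14, 3.14, 3.14, 3.14].

INTERFACE

Orientations are given as a unit quaternion [w, x, y, z].
In Python, from plant import manip, imaging gives the robot as it stands.
- The arm moves only by the tool play_rows, never from a script. Its argument "commands" is a list of rows, each a list of 6 numbers: the shift along the tool's x, y, z in mm, then the turn, a rotation vector about the tool's x, y, z in degrees. A call has 1 to 5 rows; each row shifts and turns the commanded pose from where the row before left it, along the tool's axes as they then stand; what a row does not reach is not made up. A row lasts 1/12 s, in which the tool goes at most 41.7 mm and 7.16 degrees, less where a joint would pass 70% of its speed; a pose out of reach is approached as far as the arm can. A call is refused whole if a number of a shift passes 41.7 or a number of a turn 7.16, either way. A call with a gripper value outside its range is refused whole. "hand" is the finger opening in mm, from 0 to 85.4, set as the call begins (left out, the last holds). The fingers move at their own pace and stop on an object; the grip force is fixed at half the most. Time passes only in rows, so rows that do not move let the fingers close. It gives the time, the measured TCP pose, the force, the opening and the grip force at its end, in the units of the state.
- manip.state(): the state, without advancing time (a new reading comes with each control period).
- imaging.grab_frame(name): name is "side" or "top" or "wrist"; returns a dict with "image" (400x640x3 uint8, red, green, blue), "fx", "fy", "cx", "cy" (pixels), "R" (3x3) and "t" (3): a world point X has camera coordinates R X + t; the wrist camera has in their place "mount" (4x4, takes a point from camera to tool coordinates, whose origin is the TCP and whose axes are the flange's). Camera axes: x right, y down, z forward; pixel columns grow to the right and rows downward; lengths in m; the calibration is good to about 2 mm. A picture is of the moment at which its call begins: read the wrist's pose just before it. There is no depth.
- manip.job_done(): hands the job in; it is judged then, once.
The state is a dict: "time": time; "joint_pos": joint angles; "joint_vel": joint speeds; "joint_efforts": joint torques, N m; "tool_pos": TCP position; "tool_rot": TCP orientation; "contact_force": force on the tool from outside, world axes, zero at the start; "ft_torque": the same for the moment, N m; "gripper_width": opening from 0.0 (shut) to 1.0 (fully open); "grasp_force": force on a finger pad.
Only numpy, scipy, OpenCV 4.12 (cv2) and the standard library are available. Lean on these libraries where they do the work, as an engineer would, in place of code of your own. Each camera call takes 0.05 s, during which the arm holds its last target. There are 200 camera calls.

## Working session

There is one attempt and no reset: what is moved stays moved. The work goes in short steps, Python scripts to look and compute and a tool call to move; the robot and the scene stay as the last step left them, time stands still between calls to the robot, and variables do not carry over. Pictures are saved under pics/ and viewed, at most 10 in all, crops included, and the job is handed in when it is done.

Besides the shell and the picture viewer there is one more tool, called after ">>>" by a JSON object that holds its "op" and its "data", one argument or row to a line. play_rows: Moves the arm, as the interface text tells. Its arguments: {"type":"object","properties":{"commands":{"type":"array","items":{"type":"array","items":{"type":"number"}}},"hand":{"type":"number"}},"required":["commands"]}

```bash
ls; mkdir -p pics; python3 - <<'E'
from plant import manip, imaging
import cv2
print(manip.state(), manip.nose_length)
for n in ("top","side"):
    f=imaging.grab_frame(n); cv2.imwrite(f"pics/{n}0.png",f["image"][:,:,::-1])
    print(n,{k:(v.tolist() if hasattr(v,'tolist') else v) for k,v in f.items() if k!="image"})
E
```

```text
pics
{'time': 0.0, 'joint_pos': array([ 9.99996125e-01,  5.33469346e-02,  1.61431679e+00,  1.35417256e-05,
        1.47603427e+00, -1.18981002e-01]), 'joint_vel': array([ 0.00051059, -0.00083311, -0.00089523, -0.00034722,  0.00065255,
        0.00226556]), 'joint_efforts': array([ 1.99231792e-03, -3.93678331e+01, -3.70180535e+01,  1.12095561e-04,
        6.80013283e-03,  9.23419975e-06]), 'tool_pos': array([0.27252916, 0.56177173, 0.24405555]), 'tool_rot': array([-3.62243929e-04,  2.23993449e-01,  9.74590081e-01, -9.88401854e-04]), 'contact_force': array([-0.30597822,  0.03539469, -0.85850303]), 'ft_torque': array([-0.03607313,  0.03402709, -0.01385985]), 'grasp_force': 0.0, 'gripper_width': 0.9970848483870215} 0.014
top {'fx': 433.8553951752003, 'fy': 433.8553951752003, 'cx': 317.57541724442825, 'cy': 198.22035295925852, 'R': [[-0.008375331663054054, -0.9999184159186507, -0.009644445358340489], [-0.9958541096398685, 0.00921415274041594, -0.09049691543174766], [0.09057839771666555, 0.008846518864076287, -0.9958500353823708]], 't': [0.10364094477675719, 0.5790124646576865, 0.8413884333088314]}
side {'fx': 369.4673179684628, 'fy': 369.4673179684628, 'cx': 317.5994316450947, 'cy': 195.45556671532782, 'R': [[-0.7333922202495461, -0.6797172051969351, -0.010971428198224371], [-0.5242105075756522, 0.5757339662377923, -0.6274820665703346], [0.4328269804722418, -0.4544391280241701, -0.7785537129164007]], 't': [0.475330683413819, 0.2594940927763217, 0.5633632188936185]}
```

View pics/top0.png

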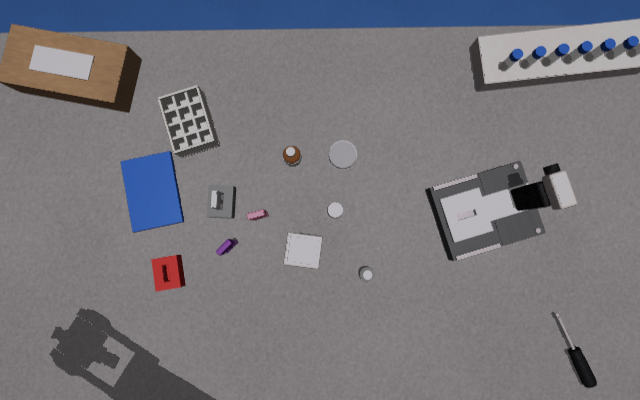

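View pics/side0.png

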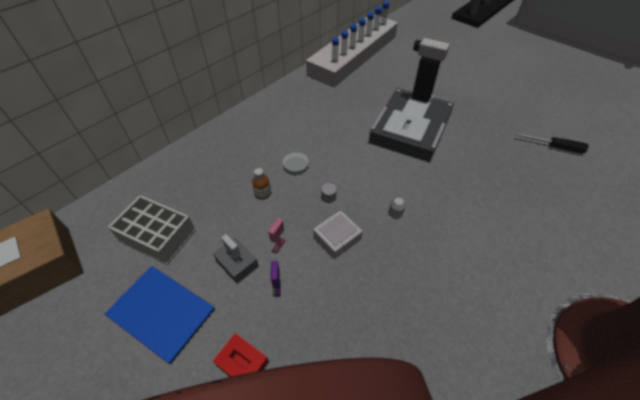

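The top view shows the grey holder at about (221,202) with the key's wing at (214,199). The mount is near (487,211) with its slot near (466,214), and its column is towards image right. I'll enlarge both.

```bash
cat > h.py <<'E'
import numpy as np, cv2
from plant import manip, imaging
from scipy.spatial.transform import Rotation as Ro
def pix2w(f,u,v,z,R=None,t=None):
    R=np.array(f["R"]) if R is None else R; t=np.array(f["t"]) if t is None else t
    d=R.T@np.array([(u-f["cx"])/f["fx"],(v-f["cy"])/f["fy"],1]); c=-R.T@t
    return c+d*(z-c[2])/d[2]
def wrist():
    s=manip.state(); f=imaging.grab_frame("wrist"); q=s["tool_rot"]
    T=np.eye(4);T[:3,:3]=Ro.from_quat([q[1],q[2],q[3],q[0]]).as_matrix();T[:3,3]=s["tool_pos"]
    M=np.linalg.inv(T@np.array(f["mount"])); f["R"]=M[:3,:3];f["t"]=M[:3,3]
    return f
def proj(f,X):
    c=np.array(f["R"])@X+np.array(f["t"]); return f["fx"]*c[0]/c[2]+f["cx"],f["fy"]*c[1]/c[2]+f["cy"]
E
python3 - <<'E'
from h import *
f=imaging.grab_frame("top"); im=f["image"][:,:,::-1]
a=cv2.resize(im[170:235,190:255],(390,390),interpolation=cv2.INTER_CUBIC)
b=cv2.resize(im[150:270,420:560][:, :],(455,390),interpolation=cv2.INTER_CUBIC)
cv2.imwrite("pics/c1.png",cv2.resize(np.hstack([a,b[:, :400]]),(790,390)))
for n,p,z in [("hold",(221,202),.03),("hc1",(208,187),.03),("hc2",(235,185),.03),("wing",(214,199),.08),("slot",(466,214),.045),("A",(428,188),.04),("B",(518,162),.04),("C",(545,235),.04),("D",(455,260),.04)]:
    print(n,pix2w(f,*p,z).round(4))
E
```

```text
hold [0.5738 0.2914 0.03  ]
hc1 [0.6042 0.3178 0.03  ]
hc2 [0.6077 0.2637 0.03  ]
wing [0.5754 0.293  0.08  ]
slot [ 0.5447 -0.1902  0.045 ]
A [ 0.5969 -0.1193  0.04  ]
B [ 0.6469 -0.2983  0.04  ]
C [ 0.5028 -0.3434  0.04  ]
D [ 0.4559 -0.1671  0.04  ]
```

View pics/c1.png

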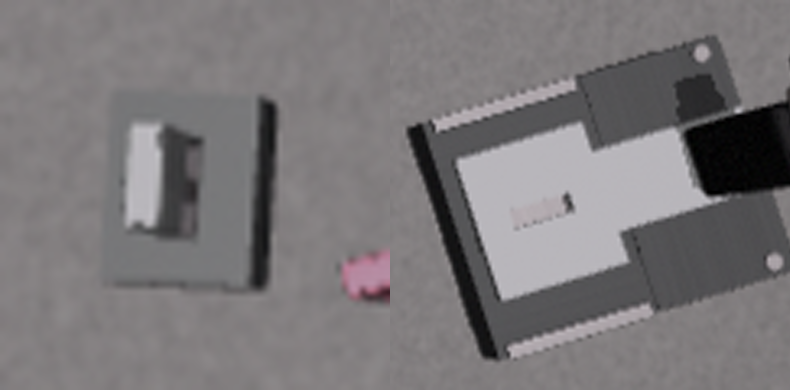

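```bash
cat >> h.py <<'E'
def plan(p,yaw,n):
    """n equal rows to TCP p with tool y-axis at yaw deg, tool straight down"""
    s=manip.state(); q=s["tool_rot"]; R0=Ro.from_quat([q[1],q[2],q[3],q[0]])
    c,sn=np.cos(np.radians(yaw)),np.sin(np.radians(yaw))
    R1=Ro.from_matrix(np.array([[-sn,c,0],[c,sn,0],[0,0,-1.]]).T@np.diag([-1,-1,1]) if 0 else np.column_stack([[-sn,c,0],[c,sn,0],[0,0,-1]]))
    dv=(R0.inv()*R1).as_rotvec(); d=np.array(p)-s["tool_pos"]
    st=Ro.from_rotvec(dv/n); R=R0
    for i in range(n):
        print((R.inv().apply(d/n)*1000).round(1).tolist()+np.degrees(dv/n).round(2).tolist()); R=R*st
E
python3 - <<'E'
from h import *
plan([.574,.294,.17],87.5,15)
E
```

```text
[-25.9, -7.3, 5.0, -0.01, -0.0, -1.56]
[-25.7, -8.0, 5.0, -0.01, -0.0, -1.56]
[-25.4, -8.7, 5.0, -0.01, -0.0, -1.56]
[-25.2, -9.4, 5.0, -0.01, -0.0, -1.56]
[-24.9, -10.1, 5.0, -0.01, -0.0, -1.56]
[-24.6, -10.7, 5.0, -0.01, -0.0, -1.56]
[-24.3, -11.4, 5.0, -0.01, -0.0, -1.56]
[-24.0, -12.1, 5.0, -0.01, -0.0, -1.56]
[-23.7, -12.7, 5.0, -0.01, -0.0, -1.56]
[-23.3, -13.3, 5.0, -0.01, -0.0, -1.56]
[-23.0, -14.0, 5.0, -0.01, -0.0, -1.56]
[-22.6, -14.6, 5.0, -0.01, -0.0, -1.56]
[-22.2, -15.2, 5.0, -0.01, -0.0, -1.56]
[-21.7, -15.8, 5.0, -0.01, -0.0, -1.56]
[-21.3, -16.4, 5.0, -0.01, -0.0, -1.56]
```

>>> {"op": "play_rows", "data": {
  "commands": [
    [-26,-7,5,0,0,-1.56],
    [-26,-8,5,0,0,-1.56],
    [-25,-9,5,0,0,-1.56],
    [-25,-9,5,0,0,-1.56],
    [-25,-10,5,0,0,-1.56]
  ]
}}

```text
time: 0.57
tool_pos: [0.3739, 0.4724, 0.2196]
tool_rot: [-0.0, 0.156, 0.988, -0.0]
contact_force: [0.6, 0.1, -0.1]
gripper_width: 1.001
grasp_force: 0.0
```

>>> {"op": "play_rows", "data": {
  "commands": [
    [-25,-11,5,0,0,-1.56],
    [-24,-11,5,0,0,-1.56],
    [-24,-12,5,0,0,-1.56],
    [-24,-13,5,0,0,-1.56],
    [-23,-13,5,0,0,-1.56]
  ]
}}

```text
time: 0.98
tool_pos: [0.4746, 0.3832, 0.1947]
tool_rot: [-0.0, 0.089, 0.996, -0.0]
contact_force: [0.5, 0.1, -0.0]
gripper_width: 1.003
grasp_force: 0.0
```

>>> {"op": "play_rows", "data": {
  "commands": [
    [-23,-14,5,0,0,-1.56],
    [-23,-15,5,0,0,-1.56],
    [-22,-15,5,0,0,-1.56],
    [-22,-16,5,0,0,-1.56],
    [-21,-16,5,0,0,-1.56]
  ]
}}

```text
time: 1.4
tool_pos: [0.5753, 0.2939, 0.1696]
tool_rot: [-0.0, 0.021, 1.0, -0.0]
contact_force: [-0.4, 0.2, 0.3]
gripper_width: 1.003
grasp_force: 0.0
```

>>> {"op": "play_rows", "data": {
  "commands": [
    [0,0,0,0,0,0],
    [0,0,0,0,0,0],
    [0,0,0,0,0,0]
  ],
  "hand": 45
}}

```text
time: 1.65
tool_pos: [0.5741, 0.2952, 0.17]
tool_rot: [-0.0, 0.022, 1.0, 0.0]
contact_force: [-0.8, -0.1, 1.0]
gripper_width: 0.603
grasp_force: 0.0
```

```bash
python3 - <<'E'
from h import *
f=wrist(); s=manip.state(); print(s["tool_pos"],s["tool_rot"],f["R"].round(3).tolist())
cv2.imwrite("pics/w1.png",f["image"][:,:,::-1])
print([proj(f,np.array(p)) for p in ([.574,.294,.08],[.591,.294,.08])])
E
```

```text
[0.57393764 0.29561087 0.17024534] [-2.43639893e-04  2.14313400e-02  9.99770290e-01  7.73399465e-05] [[0.043, 0.999, -0.0], [0.964, -0.041, 0.262], [0.262, -0.011, -0.965]]
[(np.float64(323.6340640916985), np.float64(206.6586869855678)), (np.float64(324.6635309111744), np.float64(228.91479023274024))]
```

View pics/w1.png

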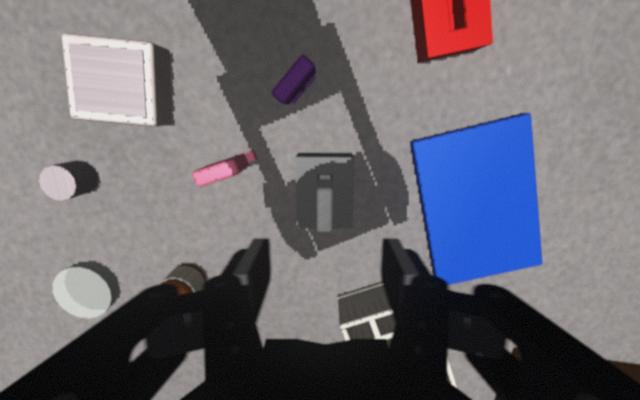

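The wrist view shows the key's wing at about (324,210), close to the prediction of (324,207). I'll measure its outline and plan the descent.

```bash
python3 - <<'E'
from h import *
f=wrist(); g=cv2.cvtColor(f["image"],cv2.COLOR_RGB2GRAY)
c=g[165:245,295:355]; print(c[::5,::3])
for th in (85,100):
    m=(c>th).astype(np.uint8); n,l,st,ce=cv2.connectedComponentsWithStats(m)
    for i in range(1,n):
        if 100<st[i,4]<1500:
            pts=np.argwhere(l==i)[:,::-1].astype(np.float32); r=cv2.minAreaRect(pts); u=r[0][0]+295;v=r[0][1]+165
            print(th,st[i],r,pix2w(f,u,v,.08))
E
```

```text
[[146 146 144 145 144 144 137 116  80  69  69  65  69  67  68  66  69  65
   67  65]
 [145 142 142 135 120  85  70  67  65  67  65  67  69  68  66  62  70  65
   65  65]
 [145 142 123  71  66  64  67  61  78  92  88  85  57  69  66  66  67  66
   67  66]
 [118 107  65  68  67  66  67  61  64  65  70  72  61  67  66  62  69  69
   63  63]
 [ 75  68  67  67  67  64  64  65  64  65  65  64  63  64  67  60  66  66
   66  66]
 [ 73  70  68  64  67  66  68  84 116 119 119 116  84  61  66  63  63  63
   64  61]
 [ 69  65  67  67  66  67  64  97 128 131 126 121  92  65  65  66  64  64
   62  69]
 [ 73  67  66  62  65  69  66  98 124 128 131 128  91  64  63  65  67  64
   63  62]
 [ 69  64  65  65  66  65  63  96 131 129 126 121  90  63  62  64  66  67
   65  68]
 [ 68  68  63  67  68  64  62  94 125 128 125 121  88  63  65  61  63  61
   59  67]
 [ 72  60  63  66  63  61  62  95 124 123 126 118  90  61  66  62  64  62
   67  69]
 [ 81  68  64  61  65  66  63  97 126 127 127 121  84  64  62  64  62  64
   65  71]
 [ 75  92  64  66  64  63  64  97 125 121 124 116  84  62  65  67  64  62
   63  68]
 [ 77  73  73  75  87  86  72  85 116 116 117 109  78  78  77  79  77  76
   77  76]
 [ 75  74  70  75  76 107  73  70  72  71  74  73  73  76  74  75  74  73
   71  74]
 [ 72  74  77  77  76  73 115  72  73  76  72  73  74  73  74  75  79 118
  146 156]]
85 [  0   0  24  18 200] ((11.5, 8.5), (17.0, 23.0), 90.0) [0.54927147 0.28348315 0.08      ]
85 [ 21  23  16  45 677] ((28.5, 45.0), (44.0, 15.0), 90.0) [0.57642174 0.29418186 0.08      ]
85 [ 39  71  21   9 102] ((49.0, 75.0), (8.0, 20.0), 90.0) [0.6002493  0.30831261 0.08      ]
100 [  0   0  24  17 189] ((11.5, 8.0), (16.0, 23.0), 90.0) [0.54891782 0.2835035  0.08      ]
100 [ 22  24  14  43 578] ((28.5, 45.0), (42.0, 13.0), 90.0) [0.57642174 0.29418186 0.08      ]
```

```bash
python3 - <<'E'
from h import *
plan([.576,.2942,.061],87.5,5); print(manip.state()["tool_pos"])
E
```

```text
[-0.4, -0.3, 21.9, 0.0, -0.0, 0.01]
[-0.4, -0.3, 21.9, 0.0, -0.0, 0.01]
[-0.4, -0.3, 21.9, 0.0, -0.0, 0.01]
[-0.4, -0.3, 21.9, 0.0, -0.0, 0.01]
[-0.4, -0.3, 21.9, 0.0, -0.0, 0.01]
[0.5738562  0.29587088 0.17043205]
```

>>> {"op": "play_rows", "data": {
  "commands": [
    [-2,-1.5,5,0,0,0],
    [0,0,30,0,0,0],
    [0,0,30,0,0,0],
    [0,0,28,0,0,0],
    [0,0,16,0,0,0]
  ]
}}

```text
time: 2.17
tool_pos: [0.574, 0.2933, 0.0573]
tool_rot: [-0.002, 0.021, 1.0, -0.001]
contact_force: [0.3, -0.5, 0.4]
gripper_width: 0.526
grasp_force: 0.0
```

>>> {"op": "play_rows", "data": {
  "commands": [
    [0,0,0,0,0,0],
    [0,0,0,0,0,0]
  ]
}}

```text
time: 2.33
tool_pos: [0.5754, 0.2936, 0.0602]
tool_rot: [-0.001, 0.021, 1.0, -0.0]
contact_force: [0.1, 0.8, -0.4]
gripper_width: 0.533
grasp_force: 0.0
```

>>> {"op": "play_rows", "data": {
  "commands": [
    [0,0,0,0,0,0],
    [0,0,0,0,0,0],
    [0,0,0,0,0,0],
    [0,0,0,0,0,0],
    [0,0,0,0,0,0]
  ],
  "hand": 0
}}

```text
time: 2.75
tool_pos: [0.5781, 0.2941, 0.0639]
tool_rot: [0.002, 0.022, 1.0, 0.001]
contact_force: [0.3, -0.3, 6.0]
gripper_width: 0.126
grasp_force: 59.2
```

>>> {"op": "play_rows", "data": {
  "commands": [
    [0,0,0,0,0,0],
    [0,0,0,0,0,0],
    [0,0,0,0,0,0]
  ]
}}

```text
time: 3.0
tool_pos: [0.5781, 0.294, 0.0639]
tool_rot: [0.002, 0.022, 1.0, 0.001]
contact_force: [0.1, 0.2, 6.2]
gripper_width: 0.127
grasp_force: 59.2
```

The key is gripped, with the TCP about 56 mm above its underside. I'll lift it, then plan the carry to a spot beside the slot for a look.

>>> {"op": "play_rows", "data": {
  "commands": [
    [0,0,-5,0,0,0],
    [0,0,-15,0,0,0],
    [0,0,-25,0,0,0],
    [0,0,-35,0,0,0],
    [0,0,-35,0,0,0]
  ]
}}

```text
time: 3.42
tool_pos: [0.5752, 0.2929, 0.1764]
tool_rot: [-0.002, 0.022, 1.0, -0.001]
contact_force: [1.5, -0.3, -0.9]
gripper_width: 0.131
grasp_force: 59.7
```

```bash
python3 - <<'E'
from h import *
plan([.485,-.205,.19],15.5,20)
E
```

```text
[3.4, -25.1, -0.6, -0.01, -0.01, 3.6]
[1.8, -25.2, -0.6, -0.01, -0.01, 3.6]
[0.3, -25.3, -0.6, -0.01, -0.01, 3.6]
[-1.3, -25.3, -0.6, -0.01, -0.01, 3.6]
[-2.9, -25.1, -0.7, -0.01, -0.01, 3.6]
[-4.5, -24.9, -0.7, -0.01, -0.01, 3.6]
[-6.0, -24.6, -0.7, -0.01, -0.01, 3.6]
[-7.6, -24.1, -0.7, -0.01, -0.01, 3.6]
[-9.1, -23.6, -0.7, -0.01, -0.01, 3.6]
[-10.5, -23.0, -0.7, -0.01, -0.01, 3.6]
[-12.0, -22.3, -0.7, -0.01, -0.01, 3.6]
[-13.3, -21.5, -0.7, -0.01, -0.01, 3.6]
[-14.7, -20.6, -0.7, -0.01, -0.01, 3.6]
[-15.9, -19.7, -0.7, -0.01, -0.01, 3.6]
[-17.1, -18.6, -0.7, -0.01, -0.01, 3.6]
[-18.3, -17.5, -0.7, -0.01, -0.01, 3.6]
[-19.3, -16.3, -0.7, -0.01, -0.01, 3.6]
[-20.3, -15.1, -0.7, -0.01, -0.01, 3.6]
[-21.2, -13.8, -0.7, -0.01, -0.01, 3.6]
[-22.0, -12.4, -0.7, -0.01, -0.01, 3.6]
```

>>> {"op": "play_rows", "data": {
  "commands": [
    [3,-25,-1,0,0,3.6],
    [2,-25,-1,0,0,3.6],
    [0,-25,-1,0,0,3.6],
    [-1,-25,-1,0,0,3.6],
    [-3,-25,-1,0,0,3.6]
  ]
}}

```text
time: 3.83
tool_pos: [0.5536, 0.1689, 0.1817]
tool_rot: [-0.0, 0.179, 0.984, -0.0]
contact_force: [-0.0, -0.1, -0.5]
gripper_width: 0.131
grasp_force: 59.7
```

>>> {"op": "play_rows", "data": {
  "commands": [
    [-4,-25,-1,0,0,3.6],
    [-6,-25,-1,0,0,3.6],
    [-8,-24,-1,0,0,3.6],
    [-9,-24,-1,0,0,3.6],
    [-11,-23,-1,0,0,3.6]
  ]
}}

```text
time: 4.25
tool_pos: [0.5308, 0.0435, 0.1867]
tool_rot: [-0.0, 0.331, 0.944, -0.0]
contact_force: [0.4, -0.5, -0.7]
gripper_width: 0.132
grasp_force: 59.7
```

>>> {"op": "play_rows", "data": {
  "commands": [
    [-12,-22,-1,0,0,3.6],
    [-13,-22,-1,0,0,3.6],
    [-15,-21,-1,0,0,3.6],
    [-16,-20,0,0,0,3.6],
    [-17,-19,0,0,0,3.6]
  ]
}}

```text
time: 4.67
tool_pos: [0.5074, -0.0819, 0.1898]
tool_rot: [-0.0, 0.475, 0.88, 0.0]
contact_force: [1.1, 0.1, -1.1]
gripper_width: 0.128
grasp_force: 59.7
```

>>> {"op": "play_rows", "data": {
  "commands": [
    [-18,-18,0,0,0,3.6],
    [-19,-16,0,0,0,3.6],
    [-20,-15,0,0,0,3.6],
    [-21,-14,0,0,0,3.6],
    [-22,-12,0,0,0,3.6]
  ]
}}

```text
time: 5.08
tool_pos: [0.4844, -0.2052, 0.1897]
tool_rot: [-0.0, 0.606, 0.795, 0.0]
contact_force: [0.6, 0.3, -0.3]
gripper_width: 0.129
grasp_force: 59.7
```

>>> {"op": "play_rows", "data": {
  "commands": [
    [0,0,0,0,0,0],
    [0,0,0,0,0,0],
    [0,0,0,0,0,0],
    [0,0,0,0,0,0]
  ]
}}

```text
time: 5.42
tool_pos: [0.4852, -0.2033, 0.1893]
tool_rot: [-0.0, 0.605, 0.797, 0.0]
contact_force: [-0.1, -0.7, -0.9]
gripper_width: 0.131
grasp_force: 59.7
```

```bash
python3 - <<'E'
from h import *
f=wrist(); s=manip.state(); print(s["tool_pos"],s["tool_rot"],s["joint_pos"])
cv2.imwrite("pics/w2.png",f["image"][:,:,::-1])
print(proj(f,np.array([.545,-.19,.045])))
E
```

```text
[ 0.48524177 -0.20324491  0.18930174] [-1.82144676e-04  6.04536386e-01  7.96577501e-01  9.79798884e-05] [-5.38285327e-01 -1.44419501e-01  1.89833174e+00  2.39054291e-04
  1.38802079e+00 -8.10757649e-01]
(np.float64(394.19236617987144), np.float64(192.93296763487746))
```

View pics/w2.png

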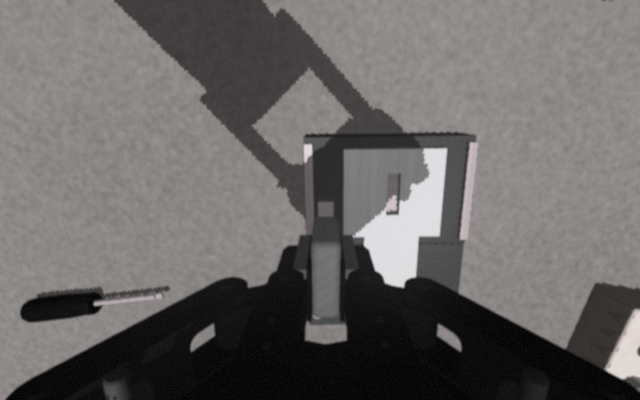

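The slot shows at (394,194), matching the top-camera estimate of (394,193). The key's head is visible at (326,208). I'll zoom in.

```bash
python3 - <<'E'
from h import *
f=wrist(); im=f["image"][:,:,::-1]
cv2.imwrite("pics/w3.png",cv2.resize(im[125:245,295:485],(760,480),interpolation=cv2.INTER_CUBIC))
E
```

```text
(no output)
```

View pics/w3.png

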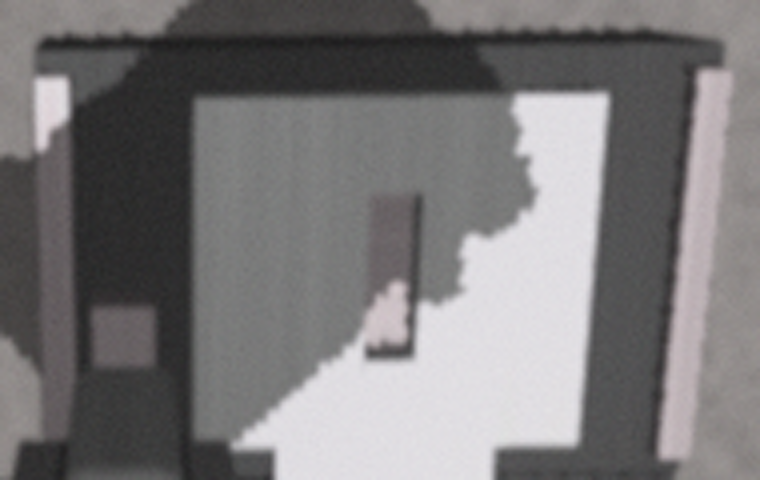

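```bash
python3 - <<'E'
from h import *
f=wrist(); s=manip.state(); p=s["tool_pos"]
cr=lambda x,y:((x+.5)/4-.5+295,(y+.5)/4-.5+125)
W=lambda x,y,z:pix2w(f,*cr(x,y),z)
sl=[W(*c,.045) for c in ((370,192),(421,195),(413,359),(365,357))]
ft=[W(*c,.045) for c in ((192,95),(610,92),(580,447),(192,447))]
for q in (sl,ft):
    q=np.array(q)[:,:2]; c=q.mean(0); print(c.round(4),[round(float(np.hypot(*(q[i]-q[i-1]))),4) for i in range(4)],[round(float(np.degrees(np.arctan2(*(q[i]-q[i-1])[::-1]))),1) for i in range(4)])
zu=p[2]-.056
q=s["tool_rot"];Rt=Ro.from_quat([q[1],q[2],q[3],q[0]])
for c in ((90,305),(156,305)):
    X=W(*c,zu); print("head low edge tool",Rt.inv().apply(X-p)*1000)
for c in ((90,367),(156,367)):
    X=W(*c,zu+.008); print("head top edge tool",Rt.inv().apply(X-p)*1000)
print(Rt.as_matrix().round(4), "camcentre tool",np.array(f["mount"])[:3,3])
E
```

```text
[ 0.5441 -0.1912] [0.0377, 0.0111, 0.0375, 0.0108] [106.9, 12.3, -73.6, -166.8]
[ 0.5443 -0.1911] [0.0804, 0.089, 0.081, 0.0891] [106.5, 16.1, -73.5, -164.3]
head low edge tool [14.29437548 -4.55339777 56.0032645 ]
head low edge tool [14.30732642  5.3982277  56.00255477]
head top edge tool [ 7.13310879 -4.38721756 48.00178091]
head top edge tool [ 7.14608323  5.26265355 48.00109279]
[[-2.690e-01  9.631e-01 -1.000e-04]
 [ 9.631e-01  2.690e-01  2.000e-04]
 [ 2.000e-04 -1.000e-04 -1.000e+00]] camcentre tool [ 0.06645593  0.00057204 -0.12918173]
```

```bash
python3 - <<'E'
from h import *
plan([.5436,-.1905,.189],16.3,4)
E
```

```text
[-0.8, 14.9, 0.1, -0.0, -0.0, -0.17]
[-0.9, 14.9, 0.1, -0.0, -0.0, -0.17]
[-0.9, 14.9, 0.1, -0.0, -0.0, -0.17]
[-1.0, 14.9, 0.1, -0.0, -0.0, -0.17]
```

>>> {"op": "play_rows", "data": {
  "commands": [
    [-1,15,0,0,0,-0.2],
    [-1,15,0,0,0,-0.2],
    [-1,15,15,0,0,-0.2],
    [-1,15,25,0,0,-0.1],
    [0,0,25,0,0,0]
  ]
}}

```text
time: 5.98
tool_pos: [0.5471, -0.1912, 0.1253]
tool_rot: [0.002, 0.599, 0.8, 0.001]
contact_force: [0.1, 0.4, -0.7]
gripper_width: 0.127
grasp_force: 59.7
```

>>> {"op": "play_rows", "data": {
  "commands": [
    [0,0,10,0,0,0],
    [0,0,2,0,0,0],
    [0,0,0,0,0,0],
    [0,0,0,0,0,0],
    [0,0,0,0,0,0]
  ]
}}

```text
time: 6.4
tool_pos: [0.5449, -0.1924, 0.1144]
tool_rot: [0.002, 0.6, 0.8, 0.0]
contact_force: [-0.6, -0.4, -0.6]
gripper_width: 0.129
grasp_force: 59.7
```

>>> {"op": "play_rows", "data": {
  "commands": [
    [0,0,0,0,0,0],
    [0,0,0,0,0,0],
    [0,0,0,0,0,0],
    [0,0,0,0,0,0],
    [0,0,0,0,0,0]
  ]
}}

```text
time: 6.82
tool_pos: [0.544, -0.1918, 0.1125]
tool_rot: [0.0, 0.6, 0.8, 0.0]
contact_force: [-0.5, -0.2, -0.7]
gripper_width: 0.132
grasp_force: 59.7
```

```bash
python3 - <<'E'
from h import *
s=manip.state();print(s["tool_pos"],s["contact_force"],s["ft_torque"]);plan([.5436,-.1905,.109],16.3,1)
f=wrist(); im=f["image"][:,:,::-1]
cv2.imwrite("pics/w4.png",cv2.resize(im[100:260,230:430],(750,600),interpolation=cv2.INTER_CUBIC))
E
```

```text
[ 0.54404433 -0.19184093  0.11251115] [-0.51664701 -0.22976237 -0.72157625] [-0.05377732  0.02958211  0.0319057 ]
[1.4, -0.1, 3.5, 0.01, 0.01, -0.09]
```

View pics/w4.png

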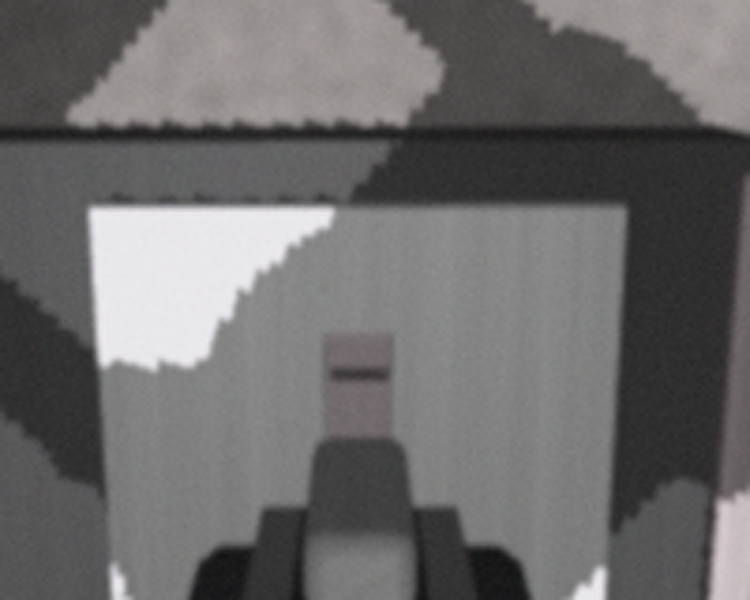

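The slot spans x=322–393 in this crop and the head's dark end face spans 330–388, so they're aligned across the slot. Next I'll check lengthways.

```bash
python3 - <<'E'
from h import *
f=wrist(); s=manip.state(); p=s["tool_pos"];q=s["tool_rot"];Rt=Ro.from_quat([q[1],q[2],q[3],q[0]])
cr=lambda x,y:((x+.5)/3.75-.5+230,(y+.5)/3.75-.5+100)
for n,c,z in (("slotL",(322,335),.045),("slotR",(393,335),.045),("headL",(330,367),p[2]-.056),("headR",(389,367),p[2]-.056),("headtop",(359,381),p[2]-.048)):
    print(n,(Rt.inv().apply(pix2w(f,*cr(*c),z)-p)*1000).round(2))
E
```

```text
slotL [18.77 -5.78 67.31]
slotR [18.78  6.22 67.31]
headL [16.23 -4.17 56.  ]
headR [16.24  5.3  56.  ]
headtop [16.17  0.49 48.  ]
```

>>> {"op": "play_rows", "data": {
  "commands": [
    [-1.3,-0.3,0.8,0,0,0],
    [0,0,0.8,0,0,0],
    [0,0,0.8,0,0,0],
    [0,0,0.8,0,0,0],
    [0,0,0.8,0,0,0]
  ]
}}

```text
time: 7.33
tool_pos: [0.544, -0.193, 0.1081]
tool_rot: [-0.0, 0.6, 0.8, -0.0]
contact_force: [-0.0, -0.1, -0.6]
gripper_width: 0.132
grasp_force: 59.7
```

>>> {"op": "play_rows", "data": {
  "commands": [
    [0,0,0.8,0,0,0],
    [0,0,0.8,0,0,0],
    [0,0,0.8,0,0,0],
    [0,0,0.8,0,0,0],
    [0,0,0.8,0,0,0]
  ]
}}

```text
time: 7.75
tool_pos: [0.5441, -0.1931, 0.1042]
tool_rot: [-0.0, 0.6, 0.8, -0.0]
contact_force: [0.5, 0.2, -0.6]
gripper_width: 0.129
grasp_force: 59.7
```

>>> {"op": "play_rows", "data": {
  "commands": [
    [0,0,0.8,0,0,0],
    [0,0,0.8,0,0,0],
    [0,0,0.8,0,0,0],
    [0,0,0.8,0,0,0],
    [0,0,0.8,0,0,0]
  ]
}}

```text
time: 8.17
tool_pos: [0.5441, -0.1931, 0.1002]
tool_rot: [-0.0, 0.6, 0.8, -0.0]
contact_force: [0.1, -0.3, -1.4]
gripper_width: 0.13
grasp_force: 59.7
```

>>> {"op": "play_rows", "data": {
  "commands": [
    [0,0,0.8,0,0,0],
    [0,0,0.8,0,0,0],
    [0,0,0.8,0,0,0],
    [0,0,0.8,0,0,0],
    [0,0,0.8,0,0,0]
  ]
}}

```text
time: 8.58
tool_pos: [0.5441, -0.1931, 0.0962]
tool_rot: [-0.0, 0.6, 0.8, -0.0]
contact_force: [0.1, 0.9, -0.3]
gripper_width: 0.13
grasp_force: 59.7
```

>>> {"op": "play_rows", "data": {
  "commands": [
    [0,0,0.5,0,0,0],
    [0,0,0.5,0,0,0],
    [0,0,0.5,0,0,0],
    [0,0,0,0,0,0]
  ]
}}

```text
time: 8.92
tool_pos: [0.544, -0.193, 0.0947]
tool_rot: [-0.0, 0.6, 0.8, -0.0]
contact_force: [0.8, 0.1, -0.5]
gripper_width: 0.127
grasp_force: 59.7
```

>>> {"op": "play_rows", "data": {
  "commands": [
    [0,0,0.8,0,0,0],
    [0,0,0.8,0,0,0],
    [0,0,0.8,0,0,0],
    [0,0,0.8,0,0,0],
    [0,0,0.8,0,0,0]
  ]
}}

```text
time: 9.33
tool_pos: [0.5441, -0.1931, 0.0907]
tool_rot: [-0.0, 0.6, 0.8, -0.0]
contact_force: [0.1, -0.2, -1.6]
gripper_width: 0.127
grasp_force: 59.7
```

>>> {"op": "play_rows", "data": {
  "commands": [
    [0,0,0.8,0,0,0],
    [0,0,0.8,0,0,0],
    [0,0,0.8,0,0,0],
    [0,0,0.8,0,0,0],
    [0,0,0.8,0,0,0]
  ]
}}

```text
time: 9.75
tool_pos: [0.5442, -0.1931, 0.0874]
tool_rot: [0.0, 0.6, 0.8, -0.0]
contact_force: [-1.5, 0.2, 3.4]
gripper_width: 0.127
grasp_force: 60.4
```

>>> {"op": "play_rows", "data": {
  "commands": [
    [0,0,0.8,0,0,0],
    [0,0,0.8,0,0,0],
    [0,0,0.8,0,0,0],
    [0,0,0.8,0,0,0],
    [0,0,0.8,0,0,0]
  ]
}}

```text
time: 10.17
tool_pos: [0.5443, -0.1932, 0.0835]
tool_rot: [0.0, 0.6, 0.8, 0.0]
contact_force: [-3.6, 1.7, 6.0]
gripper_width: 0.127
grasp_force: 60.8
```

>>> {"op": "play_rows", "data": {
  "commands": [
    [0.5,-0.7,0.8,0,0,0],
    [0,0,0.8,0,0,0],
    [0,0,0.8,0,0,0],
    [0,0,0.8,0,0,0],
    [0,0,0.8,0,0,0]
  ]
}}

```text
time: 10.58
tool_pos: [0.5442, -0.1931, 0.0804]
tool_rot: [0.001, 0.6, 0.8, 0.0]
contact_force: [-2.9, 2.0, 9.5]
gripper_width: 0.129
grasp_force: 61.2
```

>>> {"op": "play_rows", "data": {
  "commands": [
    [0,0,0.8,0,0,0],
    [0,0,0.8,0,0,0],
    [0,0,0.8,0,0,0],
    [0,0,0.5,0,0,0],
    [0,0,0,0,0,0]
  ]
}}

```text
time: 11.0
tool_pos: [0.5442, -0.1932, 0.0779]
tool_rot: [0.001, 0.6, 0.8, 0.0]
contact_force: [-3.6, 1.5, 11.7]
gripper_width: 0.126
grasp_force: 61.5
```

>>> {"op": "play_rows", "data": {
  "commands": [
    [0,0,0,0,0,3],
    [0,0,0,0,0,5],
    [0,0,0,0,0,5],
    [0,0,0,0,0,5],
    [0,0,0,0,0,5]
  ]
}}

```text
time: 11.42
tool_pos: [0.5452, -0.194, 0.0787]
tool_rot: [0.002, 0.749, 0.663, 0.001]
contact_force: [-2.4, -0.7, 10.7]
gripper_width: 0.128
grasp_force: 61.4
```

>>> {"op": "play_rows", "data": {
  "commands": [
    [0,0,0,0,0,5],
    [0,0,0,0,0,5],
    [0,0,0,0,0,0]
  ]
}}

```text
time: 11.67
tool_pos: [0.545, -0.1939, 0.0785]
tool_rot: [0.002, 0.804, 0.595, 0.001]
contact_force: [-2.4, 0.0, 10.4]
gripper_width: 0.128
grasp_force: 61.5
```

>>> {"op": "play_rows", "data": {
  "commands": [
    [0,0,0.3,0,0,5],
    [0,0,0.3,0,0,5],
    [0,0,0,0,0,5],
    [0,0,0,0,0,5],
    [0,0,0,0,0,5]
  ]
}}

```text
time: 12.08
tool_pos: [0.5446, -0.1938, 0.0778]
tool_rot: [0.002, 0.914, 0.407, 0.001]
contact_force: [-4.0, 1.1, 10.8]
gripper_width: 0.128
grasp_force: 61.5
```

>>> {"op": "play_rows", "data": {
  "commands": [
    [0,0,0,0,0,5],
    [0,0,0,0,0,5],
    [0,0,0,0,0,5],
    [0,0,0,0,0,5],
    [0,0,0,0,0,5]
  ]
}}

```text
time: 12.5
tool_pos: [0.5443, -0.1936, 0.0776]
tool_rot: [0.001, 0.98, 0.199, 0.001]
contact_force: [-3.0, 1.7, 11.1]
gripper_width: 0.128
grasp_force: 61.5
```

>>> {"op": "play_rows", "data": {
  "commands": [
    [0,0,0,0,0,5],
    [0,0,0,0,0,2],
    [0,0,0,0,0,0],
    [0,0,0,0,0,0]
  ]
}}

```text
time: 12.83
tool_pos: [0.5443, -0.1936, 0.0776]
tool_rot: [0.001, 0.99, 0.141, 0.001]
contact_force: [-4.4, 0.7, 11.8]
gripper_width: 0.132
grasp_force: 61.6
```

```bash
python3 - <<'E'
from h import *
s=manip.state(); q=s["tool_rot"]; R=Ro.from_quat([q[1],q[2],q[3],q[0]]).as_matrix()
print(s["tool_pos"],s["contact_force"],s["ft_torque"],"key x yaw",np.degrees(np.arctan2(R[1,0],R[0,0])),"z",R[:,2])
E
```

```text
[ 0.54431369 -0.19361819  0.07761974] [-4.39200919  0.74980772 11.81904714] [0.25312908 0.8758939  0.02180991] key x yaw 16.21762253134597 z [ 0.0019838  -0.00175955 -0.99999648]
```

>>> {"op": "play_rows", "data": {
  "commands": [
    [0,0,-1,0,0,0],
    [0,0,-1,0,0,0],
    [0,0,-1,0,0,0],
    [0,0,-1,0,0,0],
    [0,0,-1,0,0,0]
  ]
}}

```text
time: 13.25
tool_pos: [0.5442, -0.1936, 0.0819]
tool_rot: [0.001, 0.99, 0.141, 0.001]
contact_force: [-3.2, -0.3, 7.3]
gripper_width: 0.13
grasp_force: 60.8
```

>>> {"op": "play_rows", "data": {
  "commands": [
    [0,0,-0.8,0,0,0],
    [0,0,-0.8,0,0,0],
    [0,0,0,0,0,0],
    [0,0,0,0,0,0]
  ]
}}

```text
time: 13.58
tool_pos: [0.5442, -0.1936, 0.0833]
tool_rot: [0.001, 0.99, 0.141, 0.001]
contact_force: [-1.4, -0.0, 6.2]
gripper_width: 0.13
grasp_force: 60.8
```

>>> {"op": "play_rows", "data": {
  "commands": [
    [0,0,-0.8,0,0,0],
    [0,0,-0.8,0,0,0],
    [0,0,-0.8,0,0,0],
    [0,0,0,0,0,0],
    [0,0,0,0,0,0]
  ]
}}

```text
time: 14.0
tool_pos: [0.5441, -0.1935, 0.0848]
tool_rot: [0.001, 0.99, 0.141, 0.001]
contact_force: [2.3, -2.4, 2.9]
gripper_width: 0.13
grasp_force: 60.2
```

The key has risen to about −16 mm and meets the stop, so it's locked. I'll release it.

>>> {"op": "play_rows", "data": {
  "commands": [
    [0,0,0,0,0,0],
    [0,0,0,0,0,0],
    [0,0,0,0,0,0],
    [0,0,0,0,0,0],
    [0,0,0,0,0,0]
  ],
  "hand": 40
}}

```text
time: 14.42
tool_pos: [0.5429, -0.1925, 0.0837]
tool_rot: [-0.0, 0.99, 0.141, -0.0]
contact_force: [-0.1, 0.7, -0.7]
gripper_width: 0.469
grasp_force: 0.0
```

>>> {"op": "play_rows", "data": {
  "commands": [
    [0,0,-5,0,0,0],
    [0,0,-15,0,0,0],
    [0,0,-25,0,0,0],
    [0,0,-30,0,0,0],
    [0,0,-30,0,0,0]
  ]
}}

```text
time: 14.83
tool_pos: [0.5427, -0.1925, 0.1901]
tool_rot: [-0.0, 0.99, 0.141, -0.001]
contact_force: [1.0, -0.8, 0.5]
gripper_width: 0.471
grasp_force: 0.0
```

>>> {"op": "play_rows", "data": {
  "commands": [
    [0,0,-10,0,0,0],
    [0,0,0,0,0,0],
    [0,0,0,0,0,0],
    [0,0,0,0,0,0],
    [0,0,0,0,0,0]
  ]
}}

```text
time: 15.25
tool_pos: [0.5421, -0.1922, 0.1966]
tool_rot: [-0.001, 0.99, 0.141, -0.002]
contact_force: [-0.3, 0.0, 0.1]
gripper_width: 0.468
grasp_force: 0.0
```

```bash
python3 - <<'E'
from h import *
f=wrist(); s=manip.state(); print(s["tool_pos"],s["contact_force"])
a=f["image"][:,:,::-1]; b=imaging.grab_frame("side")["image"][:,:,::-1][60:180,350:470]
cv2.imwrite("pics/w5.png",np.hstack([cv2.resize(a[80:330,200:450],(400,400)),cv2.resize(b,(400,400),interpolation=cv2.INTER_CUBIC)]))
for z in (.045+.056,): print(proj(f,np.array([.5442,-.1911,z])))
E
```

```text
[ 0.54216365 -0.19226771  0.19678464] [-0.9316175   0.25301189 -0.01376756]
(np.float64(325.0068277420814), np.float64(202.012071753139))
```

View pics/w5.png

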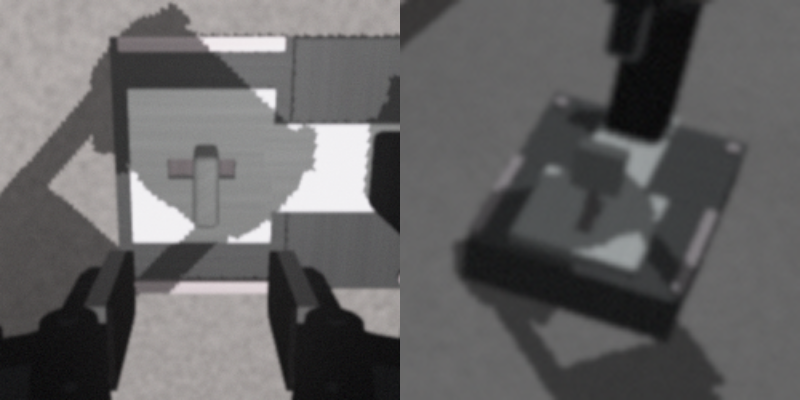

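The key stands upright and free across the slot, with its wing at crop (206,190). The side view agrees.

```bash
python3 -c "
from plant import manip
print(manip.job_done())"
```

```text
the job is handed in; nothing more can be done
None
```

The key appears locked upright in the foot, head along mount x at about 16 mm below the foot's top, and the gripper is clear. I handed the job in at about 15 s, but it gave no verdict.

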